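Close a coffee sample tin in the ratchet press

ROBOT

A 7-joint arm with a two-finger parallel gripper is mounted at the origin on the work surface. World frame = base frame: x ahead of the robot, y to its left, z up, the work surface at z = 0. Lengths are in m, angles in rad, forces in N, time in s.
With the tool pointing down it reaches from about 0.425 to 0.8 m from the base axis. Payload 8.3 kg.
Tool frame: the origin (TCP) lies at the centre of the arm's flange, where the gripper is bolted on; the fingertips stand 173 mm ahead of it and the grasp point (between the pads) lies 155 mm ahead of it; z points along the fingers, y is the line along which they close (so a half turn about z gives the same grasp; the last joint's range is limited). The gripper opens to 85 mm and grips with 20 to 120 N. Pads are 22 mm wide; open, the fingers measure 114 mm over their backs; the gripper's body (76 mm by 85 mm) begins 54 mm behind the grasp point. The pads swing forward as they close: fully open they stand 13 mm farther back than shut.
Start: joints at [1.124, 0.383, 0.016, 1.37, -0.006, 1.388, -0.046], TCP at [0.234, -0.58, 0.405] pointing down, gripper open.
Joint ranges: [-2.95, 2.95], [-0.25, 2.06], [-1.52, 1.56], [0.18, 2.33], [-1.44, 4.58], [0.02, 2.06], [-3.01, 3.01]. Speed limits (rad/s): [2.39, 2.39, 3.01, 3.01, 3.14, 3.14, 3.14].

INTERFACE

Orientations are given as a unit quaternion [w, x, y, z].
In Python, from bench import get_obs, vision, bot gives the robot as it stands.
- The arm moves only by the tool drive_tool, never from a script. Its argument "plan" is a list of rows, each a list of 7 numbers: the shift along the tool's x, y, z in m, then the turn, a rotation vector about the tool's x, y, z in degrees, then the closure, from 0 (fully open) to 1 (shut). In form: [[x, y, z, rx, ry, rz, jaw], ...]. A call has 1 to 10 rows; each row shifts and turns the commanded pose from where the row before left it, along the tool's axes as they then stand; what a row does not reach is not made up. A row lasts 1/8 s, in which the tool goes at most 62.5 mm and 10.7 degrees, less where a joint would pass 70% of its speed; a pose out of reach is approached as far as the arm can. A call with a gripper value outside its range is refused whole. The fingers move at their own pace and stop on an object; "squeeze" is the grip in N (left out, the last holds). Time passes only in rows, so rows that do not move let the fingers close. It gives the time, the measured TCP pose, the force, the opening and the grip force at its end, in the units of the state.
- get_obs(): the state, without advancing time (a new reading comes with each control period).
- vision.read_camera(name): name is "scene" or "top"; returns a dict with "img" (480x640x3 uint8, blue, green, red), "z_map" (480x640 float32, m along the optical axis (not along the pixel's ray), 0 where there is no reading), "fx", "fy", "cx", "cy" (pixels), "rvec" (rotation vector, rad) and "tvec" (3), from world to camera coordinates, as OpenCV has them. Camera axes: x right, y down, z forward; pixel columns grow to the right and rows downward; lengths in m; the calibration is good to about 2 mm. A picture is of the moment at which its call begins.
- bot.sign_off(): hands the job in; it is judged then, once.
Trained networks look in a picture, given as the dict that the camera call returned (one of the last four; its "shot" number tells which), for a name from the list of things; names that differ only in an ending like _2 or _b are one class to them, and where a whole thing is asked for, a point or a joint stands for the part that bears it (a point fixed in the world has none). Each returns a list of dicts, best first, with "score" (0 to 1); they miss things now and then, are a little off and sometimes report something else, mostly with a low value. They report only what shows in the picture. A call takes as long as a camera call.
- vision.spot_in(picture, label): "point" ([row, column] as shares, 0 to 1, of the picture: columns of its width, rows of its height, amid what is visible of it).
- vision.mark_of(picture, label): "point" ([row, column] as shares, 0 to 1, of the picture: columns of its width, rows of its height: a listed point, or the origin of a listed thing).
The state is a dict: "time": time; "joints": joint angles; "qvel": joint speeds; "tau": joint torques, N m; "ee_pos": TCP position; "eef_rot": TCP orientation; "wrist_force": force on the tool from outside, world axes, zero at the start; "wrist_torque": the same for the moment, N m; "opening": opening from 0.0 (shut) to 1.0 (fully open); "grasp_force": force on a finger pad.
Only numpy, scipy, OpenCV 4.12 (cv2) and the standard library are available. Lean on these libraries where they do the work, as an engineer would, in place of code of your own. Each camera call takes 0.05 s, during which the arm holds its last target. There are 200 camera calls.

TASK

In the cupping lab a filled sample tin stands in the bench press with its lid still sitting proud, and the press's arm is held up by its ratchet. Press the pawl's thumb pad down until the pawl snaps over and stays clear of the teeth, then push the arm down by its black handle until the tin's lid is fully home, and come away from everything. Only press and push: do not lift the arm or force anything with a heavy hand, and leave the other things on the table where they are.

Things in the scene. Friction and masses are not known exactly. Their poses are not given: they have to be found in the camera images.
- press: Grey bench press fixed to the table, base plate 250 x 110 x 15 mm. Origin on the table under the arm's hinge axis; own -x points level from hinge to handle end (plate from x = -160 to +90 mm), own y lies along the hinge axis, z up. Two grey cheeks, 49 mm over their outer faces, up to 188 mm high, carry hinge and pawl. The tin stands at own x = -100 mm, between hinge and handle.
- hinge (a point): Point on the arm's hinge axis, midway between the cheeks, 120 mm above the table. About it turns a steel wheel, part of the arm, tooth tips 60 mm from the axis, a tooth each 0.13 rad; they stop the arm going down while the pawl is engaged.
- press_arm (a joint): Angle of the press arm, rad: 0 = highest (0.75 rad above level), grows as the handle goes down, 0.75 = level, fully down, where the rubber foot under the arm has pressed the lid home. Starts 0.05 to 0.35. With the pawl free the arm is stiff, stays where it is left, and takes about 2 to 12 N down at the handle, most over the last 0.06 rad as the lid goes on.
- handle (a point): Middle of the black round handle bar at the arm's free end: 24 mm thick, 74 mm long, parallel to the hinge axis and 195 mm from it. At arm angle q it is 195 sin(0.75 - q) mm above the hinge and 195 cos(0.75 - q) mm from it towards the press's own -x.
- pawl (a joint): Angle of the pawl, rad: 0 to about 0.09 = hook down among the teeth (engaged); 0.36 = its stop, hook well clear of the teeth (free). An over-centre spring snaps it to either side of 0.20, where it stays by itself. Grows as the thumb pad is pressed down.
- thumb_pad (a point): Middle of the top face of the pawl's thumb pad: dark steel plate 48 mm (own x of the press) x 36 mm, about 112 mm from the hinge axis on the side away from the handle, 204 mm above the table. The pawl pivots 68 mm from the hinge axis towards own +x, 176 mm up. Engaged, the pad slopes up 0.18 rad away from the hinge; free, down 0.18 rad, its middle about 17 mm lower. Takes 3 to 6 N.
- lid (a joint): How far the tin's lid has been pushed down, m: 0 = proud, 0.006 = fully home. Stiff; stays where it is pushed to (about 10 N on the lid).
- lid_top (a point): Centre of the top face of the lid (72 mm across), 86 mm above the table when proud, 80 mm when home.
- spare_tin: closed aluminium sample tin, 72 mm across the lid, 65 mm high, loose, beside the press; origin under its centre. A bystander: leave alone
- bowl_a: white ceramic cupping bowl, rim 88 mm across, 55 mm high, loose, empty; origin under its centre. A bystander: leave alone
- beaker: empty glass beaker, 64 mm across, 85 mm high, loose; origin under its centre. A bystander: leave alone
- spoon: steel cupping spoon, 160 mm long, lying flat, loose; origin under its middle. A bystander: leave alone
- bowl_b: white ceramic cupping bowl, rim 88 mm across, 55 mm high, loose, empty; origin under its centre. A bystander: leave alone
- bowl_c: white ceramic cupping bowl, rim 88 mm across, 55 mm high, loose, empty; origin under its centre. A bystander: leave alone
- sample_tray: empty dark steel sample tray, 150 x 110 x 22 mm, loose; origin under its centre. A bystander: leave alone

How it is judged:
By the outcome, as a careful person would: the job done as asked, in the order asked, and still so for the second after the job is handed in, with the robot touching nothing.
It also fails if it takes over 38 s, if anything falls off the work surface, if the arm or the gripper's body presses on something with over 40 N, if the wrist force passes 120 N, or if a joint passes its speed limit or range.

## Working session

There is one attempt and no reset: what is moved stays moved. The work goes in short steps, Python scripts to look and compute and a tool call to move; the robot and the scene stay as the last step left them, time stands still between calls to the robot, and variables do not carry over. Pictures are saved under pics/ and viewed, at most 10 in all, crops included, and the job is handed in when it is done.

Besides the shell and the picture viewer there is one more tool, called after "Call:" by a JSON object that holds its "name" and its "arguments". drive_tool: Moves the arm, as the interface text tells. Its arguments: {"type":"object","properties":{"plan":{"type":"array"},"squeeze":{"type":"number"}},"required":["plan"]}

```bash
mkdir -p pics; cat > h.py <<'E'
import numpy as np, cv2
from bench import get_obs, vision, bot
def P(c,v,u,z):
    R=cv2.Rodrigues(np.array(c["rvec"],float))[0]
    p=np.array([(u-c["cx"])/c["fx"]*z,(v-c["cy"])/c["fy"]*z,z])
    return R.T@(p-np.array(c["tvec"]).ravel())
def ray(c,v,u):
    o=P(c,v,u,0); d=P(c,v,u,1)-o; return o,d
def tri(a,b):
    A=[];B=[]
    for o,d in (a,b):
        d=d/np.linalg.norm(d); M=np.eye(3)-np.outer(d,d); A.append(M);B.append(M@o)
    return np.linalg.solve(sum(A),sum(B))
E
python3 - <<'E'
from h import *
s=vision.read_camera("scene");t=vision.read_camera("top")
cv2.imwrite("pics/s1.png",s["img"]);cv2.imwrite("pics/t1.png",t["img"])
for n in ["press","hinge","handle","thumb_pad","lid_top","spare_tin","bowl_a","beaker","spoon","sample_tray"]:
    r=[]
    for k,c in (("s",s),("t",t)):
        for m in vision.mark_of(c,n)[:3]:
            v,u=m["point"][0]*480,m["point"][1]*640
            z=c["z_map"][min(479,int(v)),min(639,int(u))]
            print(n,k,round(m["score"],2),int(v),int(u),P(c,v,u,z).round(3))
        m=vision.mark_of(c,n)
        if m: r.append(ray(c,m[0]["point"][0]*480,m[0]["point"][1]*640))
    if len(r)==2: print("   tri",tri(*r).round(4))
print(get_obs())
E
```

```text
press s 0.72 275 299 [ 0.595 -0.012  0.025]
press s 0.7 247 347 [0.611 0.163 0.022]
press t 0.91 255 317 [0.577 0.007 0.195]
   tri [0.5805 0.0051 0.0033]
hinge s 0.96 239 301 [ 0.595 -0.003  0.144]
hinge t 0.88 257 316 [0.571 0.01  0.196]
hinge t 0.44 227 389 [ 0.659 -0.201  0.002]
hinge t 0.27 258 313 [0.57  0.016 0.192]
   tri [0.5753 0.0122 0.1226]
handle s 0.7 229 230 [ 0.523 -0.158  0.227]
handle t 0.92 280 382 [ 0.516 -0.145  0.228]
   tri [ 0.5138 -0.1487  0.2172]
thumb_pad s 0.98 202 337 [0.608 0.114 0.204]
thumb_pad s 0.36 207 395 [0.584 0.437 0.005]
thumb_pad t 0.63 243 272 [0.609 0.115 0.202]
   tri [0.6085 0.114  0.2037]
lid_top s 0.7 261 265 [ 0.541 -0.082  0.085]
lid_top t 0.81 263 353 [ 0.557 -0.084  0.156]
lid_top t 0.68 255 312 [0.577 0.019 0.191]
   tri [ 0.5561 -0.0901  0.1013]
spare_tin t 0.94 219 331 [ 0.68  -0.033  0.069]
bowl_a s 0.94 334 261 [ 0.687 -0.224  0.051]
bowl_a s 0.9 346 136 [ 0.469 -0.427  0.001]
bowl_a s 0.62 375 190 [ 0.658 -0.395  0.051]
bowl_a t 0.91 228 390 [ 0.656 -0.204  0.008]
bowl_a t 0.87 240 455 [ 0.619 -0.388  0.006]
bowl_a t 0.63 288 4
[... 353 characters left out ...]
.1, 'joints': array([ 1.12409956,  0.38339029,  0.0164138 ,  1.37009839, -0.00629619,
        1.38821707, -0.04653327]), 'qvel': array([-0.00109443,  0.00108949,  0.00168966,  0.0017339 , -0.00066985,
        0.00020666, -0.00058373]), 'tau': array([-2.18944124e-04, -6.27326560e+01,  8.42727274e-01, -3.72076678e+01,
        1.64763123e-02,  2.93930425e-03, -3.13935152e-05]), 'ee_pos': array([ 0.23404974, -0.57950986,  0.40468625]), 'eef_rot': array([-3.66788180e-05,  9.81643865e-01,  1.90723154e-01,  1.77608842e-05]), 'wrist_force': array([-0.4875637 ,  0.28408499, -0.09112308]), 'wrist_torque': array([-0.06384849,  0.01952436, -0.03403383]), 'grasp_force': 0.0, 'opening': 0.997283087732554}
```

View pics/s1.png

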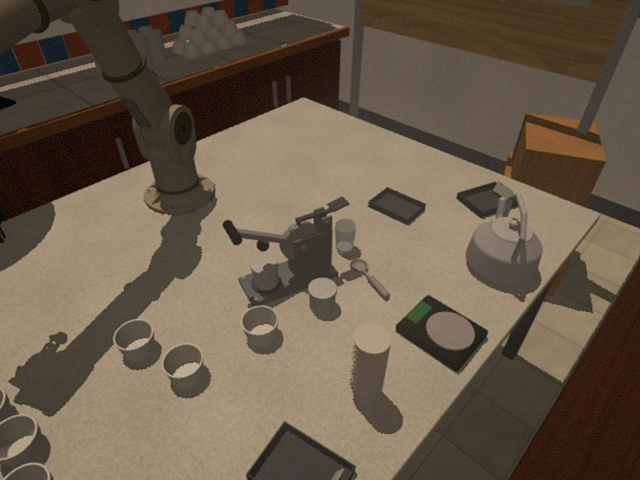

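View pics/t1.png

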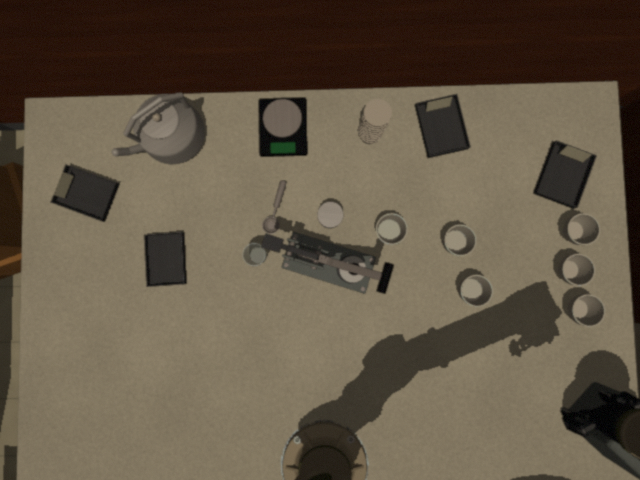

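The scene picture shows the press at (300,240), handle at (230,232) and pad at (337,205). In the top picture the handle is at (384,277) and the pad at (272,243), with the beaker just below the pad. Next I refine these with depth.

```bash
python3 - <<'E'
from h import *
for cam in ("scene","top"):
    c=vision.read_camera(cam); z=c["z_map"]
    v,u=np.mgrid[:480,:640]
    R=cv2.Rodrigues(np.array(c["rvec"],float))[0]
    p=np.stack([(u-c["cx"])/c["fx"]*z,(v-c["cy"])/c["fy"]*z,z],-1)
    W=(p-np.array(c["tvec"]).ravel())@R
    ok=(z>0)
    for n,x,y,zl,zh in (("pad",.6085,.114,.193,.22),("handle",.515,-.148,.195,.24),("beaker",.60,.165,.03,.1)):
        m=ok&(np.hypot(W[...,0]-x,W[...,1]-y)<.055)&(W[...,2]>zl)&(W[...,2]<zh)
        if n!="beaker": m&=c["img"].max(2)<(75 if n=="pad" else 45)
        q=W[m]
        if len(q)<5: print(cam,n,len(q));continue
        r=cv2.minAreaRect(q[:,:2].astype(np.float32)*1000)
        print(cam,n,len(q),"mean",q.mean(0).round(4),"max z",q[:,2].max().round(4),"rect",np.round(r[0],1),np.round(r[1],1),round(r[2],1))
E
```

```text
scene pad 131 mean [0.6103 0.1031 0.2014] max z 0.2091 rect [607.8  96.2] [75.  32.9] 74.3
scene handle 166 mean [ 0.5291 -0.1593  0.2238] max z 0.2302 rect [ 522.5 -156.9] [18.3 74.7] 72.9
scene beaker 529 mean [0.5905 0.1749 0.0638] max z 0.089 rect [588.4 177.3] [59.6 67.5] 41.2
top pad 309 mean [0.6084 0.1118 0.2025] max z 0.2101 rect [604.3 100.7] [81.1 33.8] 70.9
top handle 248 mean [ 0.522  -0.1508  0.2255] max z 0.233 rect [ 521.6 -151.3] [20.1 69. ] 71.2
top beaker 215 mean [0.5902 0.1876 0.0677] max z 0.0898 rect [588.1 179.2] [63.3 59.4] 88.7
```

Call:
{"name": "drive_tool", "arguments": {"plan": [[0, 0, -0.01, 0, 0, -9.9, 1], [0, 0, -0.01, 0, 0, -9.9, 1], [0, 0, -0.01, 0, 0, -9.9, 1], [0, 0, -0.01, 0, 0, -9.9, 1], [0, 0, -0.01, 0, 0, -9.9, 1], [0.04, 0.0075, 0, 0, 0, 0, 1], [0.045, 0.008, 0, 0, 0, 0, 1], [0.045, 0.008, 0, 0, 0, 0, 1], [0.045, 0.008, 0, 0, 0, 0, 1], [0.045, 0.008, 0, 0, 0, 0, 1]], "squeeze": 30}}

```text
time: 3.45
ee_pos: [0.3419, -0.382, 0.4549]
eef_rot: [0.0, 0.812, 0.584, 0.0]
wrist_force: [1.1, 0.1, 0.0]
opening: -0.005
grasp_force: 0.0
```

Call:
{"name": "drive_tool", "arguments": {"plan": [[0.05, 0.0085, 0, 0, 0, 0, 1], [0.05, 0.0085, 0, 0, 0, 0, 1], [0.05, 0.0085, 0, 0, 0, 0, 1], [0.05, 0.0085, 0, 0, 0, 0, 1], [0.05, 0.0085, 0, 0, 0, 0, 1], [0.05, 0.0085, 0, 0, 0, 0, 1], [0.05, 0.0085, 0, 0, 0, 0, 1], [0.05, 0.0085, 0, 0, 0, 0, 1], [0.05, 0.0085, 0, 0, 0, 0, 1], [0.05, 0.0085, 0, 0, 0, 0, 1]]}}

```text
time: 4.7
ee_pos: [0.5813, 0.0649, 0.4549]
eef_rot: [0.0, 0.812, 0.584, 0.0]
wrist_force: [0.4, -0.5, -0.6]
opening: -0.002
grasp_force: 0.0
```

```bash
cat > d.py <<'E'
from h import *
from scipy.spatial.transform import Rotation as Ro
import sys
o=get_obs(); w,x,y,z=o["eef_rot"]; R=Ro.from_quat([x,y,z,w])
t=np.array([float(a) for a in sys.argv[1:4]])
print(o["time"],o["ee_pos"].round(4),o["wrist_force"].round(2),o["opening"],"local",R.inv().apply(t+[0,0,.173]-o["ee_pos"]).round(4),"xaxis deg",np.degrees(np.arctan2(*R.as_matrix()[[1,0],0])).round(2),R.as_matrix()[:,2].round(3))
E
python3 d.py .611 .116 .212
```

```text
4.7 [0.5813 0.0649 0.4549] [ 0.38 -0.5  -0.6 ] -0.002122567859285886 local [0.0579 0.0119 0.0699] xaxis deg 71.45 [ 0.001 -0.    -1.   ]
```

Call:
{"name": "drive_tool", "arguments": {"plan": [[0.03, 0.006, 0, 0, 0, 0, 1], [0.02, 0.004, 0, 0, 0, 0, 1], [0, 0, 0.02, 0, 0, 0, 1], [0, 0, 0.02, 0, 0, 0, 1], [0, 0, 0.01, 0, 0, 0, 1], [0, 0, 0, 0, 0, 0, 1]]}}

```text
time: 5.45
ee_pos: [0.606, 0.1077, 0.4043]
eef_rot: [-0.0, 0.812, 0.584, -0.001]
wrist_force: [0.5, 0.3, 0.5]
opening: -0.001
grasp_force: 0.0
```

```bash
python3 d.py .611 .116 .206
```

```text
5.45 [0.606  0.1077 0.4043] [0.48 0.26 0.51] -0.0012403863021929345 local [0.0095 0.0022 0.0253] xaxis deg 71.48 [-0.001 -0.    -1.   ]
```

Call:
{"name": "drive_tool", "arguments": {"plan": [[0.0095, 0.002, 0.012, 0, 0, 0, 1], [0, 0, 0.01, 0, 0, 0, 1], [0, 0, 0.005, 0, 0, 0, 1], [0, 0, 0.004, 0, 0, 0, 1], [0, 0, 0.004, 0, 0, 0, 1], [0, 0, 0, 0, 0, 0, 1]]}}

```text
time: 6.2
ee_pos: [0.6108, 0.1159, 0.3692]
eef_rot: [0.0, 0.812, 0.584, -0.001]
wrist_force: [-0.4, -0.5, 0.6]
opening: -0.003
grasp_force: 0.1
```

```bash
python3 d.py .611 .116 .187; python3 - <<'E'
from h import *
c=vision.read_camera("scene")
cv2.imwrite("pics/s2.png",cv2.resize(c["img"][150:310,200:400],None,fx=3.5,fy=3.5))
E
```

```text
6.2 [0.6108 0.1159 0.3692] [-0.39 -0.52  0.58] -0.003382327597186813 local [0.0002 0.0001 0.0092] xaxis deg 71.47 [-0.001 -0.001 -1.   ]
```

View pics/s2.png

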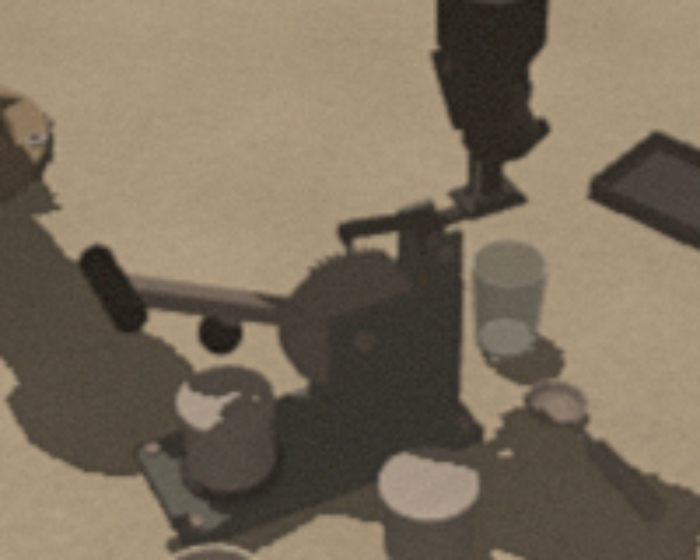

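The fingertips are centred on the pad, near (485,195) in the crop. The pawl is about halfway, with its hook still by the teeth, so I press further.

Call:
{"name": "drive_tool", "arguments": {"plan": [[0, 0, 0.003, 0, 0, 0, 1], [0, 0, 0.003, 0, 0, 0, 1], [0, 0, 0.003, 0, 0, 0, 1], [0, 0, 0.002, 0, 0, 0, 1], [0, 0, 0, 0, 0, 0, 1]]}}

```text
time: 6.88
ee_pos: [0.6108, 0.1163, 0.362]
eef_rot: [0.001, 0.812, 0.584, 0.001]
wrist_force: [-9.2, -3.4, 21.9]
opening: -0.0
grasp_force: 10.0
```

Call:
{"name": "drive_tool", "arguments": {"plan": [[0, 0, -0.006, 0, 0, 0, 1], [0, 0, -0.02, 0, 0, 0, 1], [0, 0, -0.03, 0, 0, 0, 1], [0, 0, -0.03, 0, 0, 0, 1], [0, 0, 0, 0, 0, 0, 1]]}}

```text
time: 7.5
ee_pos: [0.6112, 0.1167, 0.4473]
eef_rot: [0.001, 0.812, 0.584, 0.002]
wrist_force: [0.3, -0.4, -1.2]
opening: -0.001
grasp_force: 0.0
```

```bash
python3 d.py .5206 -.152 .255; python3 - <<'E'
from h import *
c=vision.read_camera("scene")
cv2.imwrite("pics/s3.png",cv2.resize(c["img"][150:310,200:400],None,fx=3.5,fy=3.5))
t=vision.read_camera("top")
for c in (c,t):
  for n in ("thumb_pad","handle"):
    for m in vision.mark_of(c,n)[:1]:
      v,u=m["point"][0]*480,m["point"][1]*640; print(n,m["score"],P(c,v,u,c["z_map"][int(v),int(u)]).round(4))
E
```

```text
7.5 [0.6112 0.1167 0.4473] [ 0.33 -0.36 -1.17] -0.001356382144060589 local [-0.2837 -0.0007  0.0186] xaxis deg 71.49 [ 0.004  0.001 -1.   ]
thumb_pad 0.62 [0.6063 0.1258 0.186 ]
handle 0.93 [ 0.5262 -0.1575  0.2247]
handle 0.92 [ 0.5143 -0.1471  0.2246]
```

View pics/s3.png

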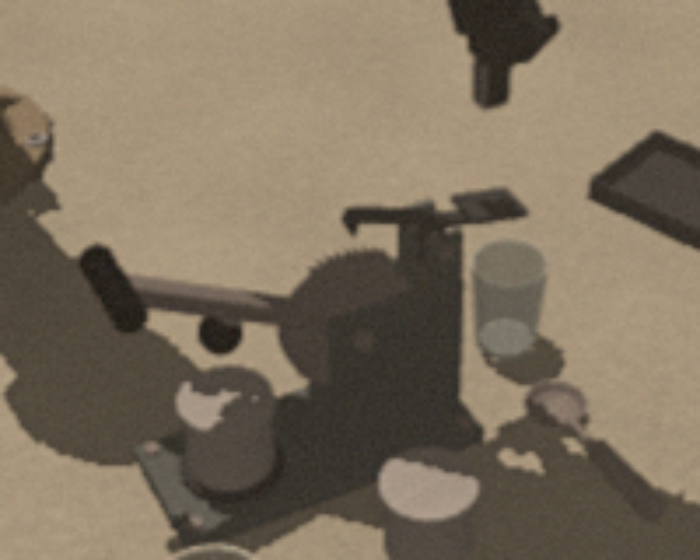

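The hook at (350,218) now stands clear of the teeth and the pad at (490,205) slopes down, so the pawl is free. I move on to the handle.

Call:
{"name": "drive_tool", "arguments": {"plan": [[-0.04, 0, 0, 0, 0, 0, 1], [-0.05, 0, 0, 0, 0, 0, 1], [-0.05, 0, 0, 0, 0, 0, 1], [-0.05, 0, 0, 0, 0, 0, 1], [-0.05, 0, 0, 0, 0, 0, 1], [-0.04, 0, 0.008, 0, 0, 0, 1], [0, 0, 0.008, 0, 0, 0, 1], [0, 0, 0, 0, 0, 0, 1]]}}

```text
time: 8.8
ee_pos: [0.5219, -0.1487, 0.4277]
eef_rot: [-0.001, 0.812, 0.584, -0.0]
wrist_force: [-0.2, 0.6, 0.2]
opening: 0.002
grasp_force: 0.0
```

```bash
python3 d.py .5206 -.152 .23; python3 d.py .5123 -.177 .132
```

```text
8.8 [ 0.5219 -0.1487  0.4277] [-0.22  0.65  0.24] 0.0017996333940710186 local [-0.0036 -0.0001  0.0247] xaxis deg 71.51 [-0.002  0.001 -1.   ]
8.8 [ 0.5219 -0.1487  0.4277] [-0.22  0.65  0.24] 0.0017996333940710186 local [-3.000e-02  1.000e-04  1.227e-01] xaxis deg 71.51 [-0.002  0.001 -1.   ]
```

Call:
{"name": "drive_tool", "arguments": {"plan": [[-0.0035, 0, 0.012, 0, 0, 0, 1], [0, 0, 0.01, 0, 0, 0, 1], [-0.0015, 0, 0.006, 0, 0, 0, 1], [-0.004, 0, 0.0075, 0, 0, 0, 1], [-0.0045, 0, 0.009, 0, 0, 0, 1], [-0.0035, 0, 0.009, 0, 0, 0, 1], [-0.0035, 0, 0.009, 0, 0, 0, 1], [-0.0025, 0, 0.009, 0, 0, 0, 1], [-0.0025, 0, 0.0095, 0, 0, 0, 1], [0, 0, 0, 0, 0, 0, 1]]}}

```text
time: 10.05
ee_pos: [0.5138, -0.1733, 0.3465]
eef_rot: [-0.001, 0.812, 0.584, -0.0]
wrist_force: [0.7, -0.3, -0.9]
opening: 0.001
grasp_force: 0.0
```

```bash
python3 d.py .5123 -.177 .132
```

```text
10.05 [ 0.5138 -0.1733  0.3465] [ 0.65 -0.34 -0.89] 0.000815532554637705 local [-0.004  -0.0001  0.0415] xaxis deg 71.49 [-0.001  0.001 -1.   ]
```

```bash
python3 - <<'E'
from h import *
c=vision.read_camera("scene")
cv2.imwrite("pics/s4.png",cv2.resize(c["img"][150:310,200:400],None,fx=3.5,fy=3.5))
E
```

```text
(no output)
```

View pics/s4.png

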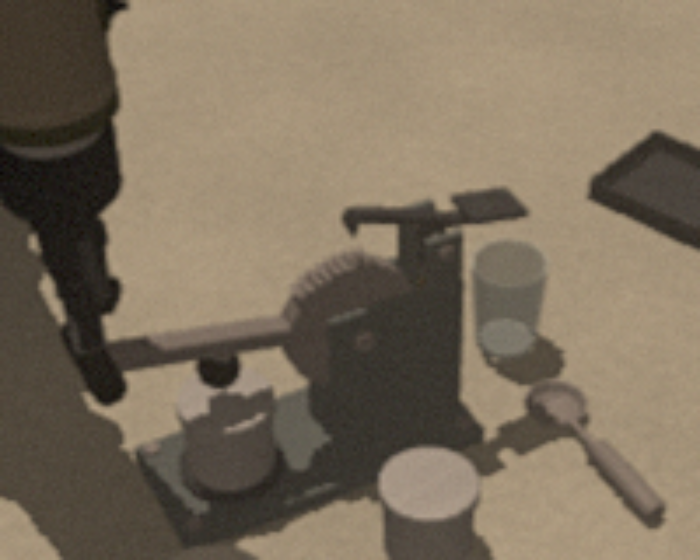

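The arm has come down to about 0.2 rad above level, with the fingertips on the handle at (95,350). The pawl is still clear, so I continue.

Call:
{"name": "drive_tool", "arguments": {"plan": [[-0.0015, 0, 0.008, 0, 0, 0, 1], [-0.0015, 0, 0.008, 0, 0, 0, 1], [-0.001, 0, 0.007, 0, 0, 0, 1], [0, 0, 0.005, 0, 0, 0, 1], [0, 0, 0.004, 0, 0, 0, 1], [0, 0, 0.004, 0, 0, 0, 1], [0, 0, 0.003, 0, 0, 0, 1], [0, 0, 0, 0, 0, 0, 1]]}}

```text
time: 11.1
ee_pos: [0.5125, -0.178, 0.309]
eef_rot: [0.001, 0.812, 0.584, -0.0]
wrist_force: [-1.9, -3.8, 5.2]
opening: -0.001
grasp_force: 2.6
```

```bash
python3 d.py .5123 -.177 .132
```

```text
11.1 [ 0.5125 -0.178   0.309 ] [-1.94 -3.78  5.19] -0.0009503446370781785 local [ 0.0009 -0.0005  0.004 ] xaxis deg 71.42 [-0.    -0.001 -1.   ]
```

Call:
{"name": "drive_tool", "arguments": {"plan": [[0, 0, 0.002, 0, 0, 0, 1], [0, 0, 0.001, 0, 0, 0, 1], [0, 0, 0, 0, 0, 0, 1]]}}

```text
time: 11.48
ee_pos: [0.5124, -0.1781, 0.3062]
eef_rot: [0.001, 0.812, 0.584, -0.0]
wrist_force: [-2.7, -3.9, 6.4]
opening: -0.0
grasp_force: 3.8
```

Call:
{"name": "drive_tool", "arguments": {"plan": [[0, 0, 0.001, 0, 0, 0, 1], [0, 0, 0.001, 0, 0, 0, 1], [0, 0, 0, 0, 0, 0, 1]]}}

```text
time: 11.85
ee_pos: [0.5124, -0.1782, 0.3043]
eef_rot: [0.001, 0.812, 0.584, -0.0]
wrist_force: [-2.1, -3.4, 8.5]
opening: 0.0
grasp_force: 4.1
```

Call:
{"name": "drive_tool", "arguments": {"plan": [[0, 0, 0.001, 0, 0, 0, 1], [0, 0, 0.001, 0, 0, 0, 1], [0, 0, 0, 0, 0, 0, 1]]}}

```text
time: 12.22
ee_pos: [0.5124, -0.1783, 0.3026]
eef_rot: [0.001, 0.812, 0.584, -0.001]
wrist_force: [-4.8, -3.5, 11.4]
opening: 0.005
grasp_force: 5.5
```

Call:
{"name": "drive_tool", "arguments": {"plan": [[0, 0, 0.001, 0, 0, 0, 1], [0, 0, 0, 0, 0, 0, 1]]}}

```text
time: 12.48
ee_pos: [0.5125, -0.1782, 0.3023]
eef_rot: [0.001, 0.812, 0.584, -0.001]
wrist_force: [-5.9, -3.3, 17.5]
opening: 0.004
grasp_force: 8.2
```

Call:
{"name": "drive_tool", "arguments": {"plan": [[0, 0, 0.001, 0, 0, 0, 1], [0, 0, 0, 0, 0, 0, 1]]}}

```text
time: 12.72
ee_pos: [0.5125, -0.1782, 0.3022]
eef_rot: [0.001, 0.812, 0.584, -0.001]
wrist_force: [-10.3, -2.5, 23.8]
opening: -0.002
grasp_force: 11.8
```

Call:
{"name": "drive_tool", "arguments": {"plan": [[0, 0, -0.006, 0, 0, 0, 1], [0, 0, -0.02, 0, 0, 0, 1], [0, 0, -0.04, 0, 0, 0, 1], [0, 0, -0.04, 0, 0, 0, 1], [-0.03, 0, -0.03, 0, 0, 0, 1], [-0.04, 0, 0, 0, 0, 0, 1], [-0.04, 0, 0, 0, 0, 0, 1], [-0.04, 0, 0, 0, 0, 0, 1], [0, 0, 0, 0, 0, 0, 1]]}}

```text
time: 13.85
ee_pos: [0.4631, -0.3229, 0.4344]
eef_rot: [-0.001, 0.813, 0.582, -0.001]
wrist_force: [-0.5, 0.1, -0.3]
opening: -0.004
grasp_force: 0.0
```

```bash
python3 - <<'E'
from h import *
c=vision.read_camera("scene");t=vision.read_camera("top")
cv2.imwrite("pics/s5.png",cv2.resize(c["img"][150:310,200:400],None,fx=3.5,fy=3.5))
for c in (c,t):
  for n in ("handle","thumb_pad","lid_top"):
    for m in vision.mark_of(c,n)[:1]:
      v,u=m["point"][0]*480,m["point"][1]*640; print(n,m["score"],P(c,v,u,c["z_map"][int(v),int(u)]).round(4))
E
```

```text
handle 0.61 [ 0.5262 -0.1866  0.1274]
lid_top 0.73 [ 0.5544 -0.1004  0.0988]
handle 0.19 [0.5688 0.0055 0.1778]
thumb_pad 0.71 [0.6191 0.1305 0.1834]
lid_top 0.44 [ 0.5494 -0.0736  0.1261]
```

View pics/s5.png

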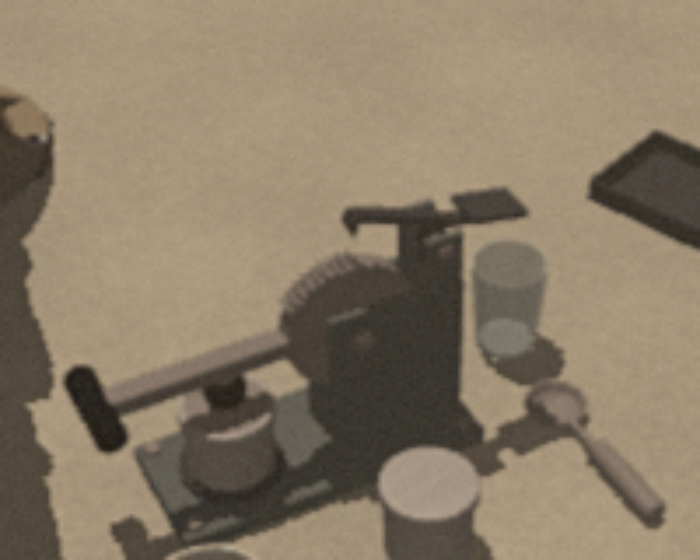

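The arm is level, with the handle at (95,410) and the foot on the lid at (225,390). The hook is clear at (350,218), the robot is away, and the bystanders haven't moved. The arm stalled hard at its stop, with the handle's top at about 0.129–0.132 m.

```bash
python3 -c "
from bench import bot
print(bot.sign_off())"
```

```text
the job is handed in; nothing more can be done
None
```

The job is handed in: the pawl is snapped clear of the teeth, the arm is pressed down to its level stop with the lid home, and the robot is clear of everything; the sign-off gave no verdict.

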